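Balance the centrifuge: take out the tube without a partner

TASK

The centrifuge is loaded unevenly: every tube in the rotor must have another one directly opposite. Find the one tube that faces an empty pocket, draw it out along its pocket and stand it upright in a free hole of the tube rack that fits it, lowering it right to the bottom before letting go. Don't let it tip over on the way, and leave the other tubes and the things on the bench as they are.

Things in the scene. Friction and masses are not known exactly. Their poses are not given: they have to be found in the camera images.
- centrifuge: Fixed bench-top centrifuge. Origin on the bench under the spindle, z up. White casing, x -160 to 160, y -185 to 240 mm, top deck 200 mm high with a round opening of radius 142 mm about the spindle; rotor and tubes lie below deck level. Control panel on the +y side. The lid stands open at the -y side, 180 mm from the spindle, up to 550 mm high, leaning away.
- rotor: Fixed-angle rotor, dished metal head, does not turn. Origin on the spindle, 62 mm above the bench, z up. Six pockets (19 mm bore, 80 mm deep) at 0, 60, .. 300 degrees from its x axis; three hold tubes. A pocket leans 30 degrees, mouth inward: floor centre (tube tip) at radius 112.5, height 23 mm; mouth centre at radius 72.5, height 92 mm. Rim: radius 121, height 109 mm. Hub nut top: 106 mm.
- tube_a: One of three like capped 15 mL tubes, loose in rotor pockets. 17 mm body, lowest 22 mm tapering to a 6 mm tip; cap 22 mm wide, 14 mm tall on top; 120 mm long, about 22 g. Origin: underside of the tip, z up the axis to the cap. Seated it leans 30 degrees, cap towards the spindle: lower 80 mm in the pocket, 40 mm standing out along its axis.
- tube_b: One of three like capped 15 mL tubes, loose in rotor pockets. 17 mm body, lowest 22 mm tapering to a 6 mm tip; cap 22 mm wide, 14 mm tall on top; 120 mm long, about 22 g. Origin: underside of the tip, z up the axis to the cap. Seated it leans 30 degrees, cap towards the spindle: lower 80 mm in the pocket, 40 mm standing out along its axis.
- tube_c: One of three like capped 15 mL tubes, loose in rotor pockets. 17 mm body, lowest 22 mm tapering to a 6 mm tip; cap 22 mm wide, 14 mm tall on top; 120 mm long, about 22 g. Origin: underside of the tip, z up the axis to the cap. Seated it leans 30 degrees, cap towards the spindle: lower 80 mm in the pocket, 40 mm standing out along its axis.
- rack: White plastic tube rack, fixed, 216 (x) by 104 (y) mm, top 62 mm high. Origin: centre of its underside, z up. Round upright holes down to a floor 4 mm above the bench: for 15 mL tubes four 20 mm holes at y = -25, x = -78, -26, 26, 78 mm; for 50 mL tubes (too wide for a 15 mL one) three 32 mm holes at y = 22, x = -66, 0, 66 mm. One hole of each row is taken.
- rack_tube_15: A capped 15 mL tube already standing upright in the rack, to be left there. 17 mm body, lowest 22 mm tapering to a 6 mm tip; cap 22 mm wide, 14 mm tall on top; 120 mm long, about 22 g. Origin: underside of the tip, z up the axis to the cap.
- rack_tube_50: A capped 50 mL tube standing upright in the rack, to be left there: 29 mm across, cap 34 mm across and 16 mm tall, 115 mm long. Origin: centre of its tip's underside; z up its axis.
- beaker: Empty open plastic beaker, 76 mm across the rim, 98 mm tall, loose on the bench. Origin: centre of its underside. To be left alone.
- wash_bottle: Squeeze wash bottle, 74 mm across, 162 mm to the top of its cap, with a thin spout up to 188 mm; loose on the bench. Origin: centre of its underside. To be left alone.
Things that resemble listed ones, but are neither listed nor needed, are in the scene too. Leave any orange look-alike of the tube_b alone.

How it is judged:
By the outcome, as a careful person would: the job done as asked, in the order asked, and still so for the second after the job is handed in, with the robot touching nothing.
It also fails if it takes over 46 s, if anything falls off the work surface, if the arm or the gripper's body presses on something with over 40 N, if the wrist force passes 120 N, or if a joint passes its speed limit or range.

ROBOT

A 6-joint arm with a two-finger parallel gripper is mounted at the origin on the work surface. World frame = base frame: x ahead of the robot, y to its left, z up, the work surface at z = 0. Lengths are in m, angles in rad, forces in N, time in s.
With the tool pointing down it reaches from about 0.3 to 0.875 m from the base axis. Payload 6.4 kg.
Tool frame: the origin (TCP) lies midway between the tips of the shut fingers; the grasp point (between the pads) lies 19 mm behind it; z points along the fingers, y is the line along which they close (so a half turn about z gives the same grasp; the last joint's range is limited). The gripper opens to 85 mm and grips with 20 to 120 N. Pads are 22 mm wide; open, the fingers measure 114 mm over their backs; the gripper's body (76 mm by 85 mm) begins 54 mm behind the grasp point. The pads swing forward as they close: fully open they stand 13 mm farther back than shut.
Start: joints at [-0.206, 0.181, 1.607, -0, 1.354, -0.206], TCP at [0.575, 0, 0.231] pointing down, gripper open.
Joint ranges: [-2.99, 2.99], [-0.89, 2.07], [0.3, 2.58], [-1.14, 4.28], [0, 2.63], [-3.12, 3.12]. Speed limits (rad/s): [2.57, 2.57, 3.01, 3.14, 3.14, 3.14].

INTERFACE

Orientations are given as a unit quaternion [w, x, y, z].
In Python, from bench import get_obs, camera, hand_in gives the robot as it stands.
- The arm moves only by the tool carry_out, never from a script. Its argument "plan" is a list that holds one entry, the list of rows, each a list of 7 numbers: the shift along the world's x, y, z in m, then the turn, a rotation vector about the world's x, y, z in rad, then the opening, from 0 (shut) to 1 (fully open). In form: [[[x, y, z, rx, ry, rz, hand], ...]]. A call has exactly 5 rows; each row is the pose to reach, as a shift and turn from the pose commanded when the call began; what a row does not reach only later rows make up. A row lasts 1/12 s, in which the tool goes at most 41.7 mm and 7.16 degrees, less where a joint would pass 70% of its speed; a pose out of reach is approached as far as the arm can. A call with a gripper value outside its range is refused whole. The fingers move at their own pace and stop on an object; the grip force is fixed at half the most. Time passes only in rows, so rows that repeat a pose let the fingers close, or fill a call up. It gives the time, the measured TCP pose, the force, the opening and the grip force at its end, in the units of the state.
- get_obs(): the state, without advancing time (a new reading comes with each control period).
- camera(name): name is "scene" or "side" or "wrist"; returns a dict with "pixels" (400x640x3 uint8, red, green, blue), "z_map" (400x640 float32, m along the optical axis (not along the pixel's ray), 0 where there is no reading), "camera_matrix" (3x3 intrinsics, pixels), "cam_to_world" (4x4, takes a point from camera to world coordinates). Camera axes: x right, y up, looking along -z (the intrinsics and any distortion apply to the point x, -y, -z); pixel columns grow to the right and rows downward; lengths in m; the calibration is good to about 2 mm. The wrist camera is an equidistant fisheye: a pixel r from the principal point sees the ray r / f radians off the axis. A picture is of the moment at which its call begins.
- hand_in(): hands the job in; it is judged then, once.
The state is a dict: "time_s": time; "q": joint angles; "dq": joint speeds; "joint_efforts": joint torques, N m; "eef_pos": TCP position; "eef_rot": TCP orientation; "wrist_force": force on the tool from outside, world axes, zero at the start; "torque": the same for the moment, N m; "opening": opening from 0.0 (shut) to 1.0 (fully open); "grasp_force": force on a finger pad.
Only numpy, scipy, OpenCV 4.12 (cv2) and the standard library are available. Lean on these libraries where they do the work, as an engineer would, in place of code of your own. Each camera call takes 0.05 s, during which the arm holds its last target. There are 200 camera calls.

## Working session

There is one attempt and no reset: what is moved stays moved. The work goes in short steps, Python scripts to look and compute and a tool call to move; the robot and the scene stay as the last step left them, time stands still between calls to the robot, and variables do not carry over. Pictures are saved under pics/ and viewed, at most 13 in all, crops included, and the job is handed in when it is done.

Besides the shell and the picture viewer there is one more tool, called after "Request:" by a JSON object that holds its "method" and its "body", one argument or row to a line. carry_out: Moves the arm, as the interface text tells. Its arguments: {"type":"object","properties":{"plan":{"type":"array","items":{"type":"array","items":{"type":"array","items":{"type":"number"}}}}},"required":["plan"]}

```bash
ls; mkdir -p pics; cat > h.py <<'E'
import numpy as np, cv2, pickle
from bench import get_obs, camera, hand_in
def grab(n,tag):
    c=camera(n); pickle.dump(c,open(f'pics/{tag}.pkl','wb')); cv2.imwrite(f'pics/{tag}.png',c['pixels'][...,::-1]); return c
def load(tag): return pickle.load(open(f'pics/{tag}.pkl','rb'))
def world(c,fish=False):
    """world point map (HxWx3) from the depth"""
    K=c['camera_matrix'];z=c['z_map'];v,u=np.mgrid[:400,:640]
    d=ray(c,u,v,fish); d=d/-d[...,2:3]*z[...,None]
    T=c['cam_to_world']; return d@T[:3,:3].T+T[:3,3]
def ray(c,u,v,fish=False):
    K=c['camera_matrix'];x=(np.asarray(u,float)-K[0,2])/K[0,0];y=(np.asarray(v,float)-K[1,2])/K[1,1]
    if fish:
        r=np.hypot(x,y)+1e-9; s=np.tan(np.minimum(r,1.5))/r; x,y=x*s,y*s
    return np.stack([x,-y,-np.ones_like(x)],-1)
def plane(c,u,v,h,fish=False):
    T=c['cam_to_world'];d=ray(c,u,v,fish)@T[:3,:3].T;o=T[:3,3]
    return o+d*((h-o[2])/d[...,2:3])
E
python3 - <<'E'
from h import *
a=grab('scene','s0');b=grab('side','d0');w=grab('wrist','w0')
for c in(a,b,w): print(c['camera_matrix'].round(1).tolist(),c['cam_to_world'].round(3).tolist())
cv2.imwrite('pics/sd.png',cv2.resize(np.vstack([a['pixels'],b['pixels']])[...,::-1],(480,600)))
print(get_obs())
E
```

```text
pics
[[453.6, 0.0, 318.4], [0.0, 453.6, 198.7], [0.0, 0.0, 1.0]] [[0.284, -0.752, 0.594, 1.124], [0.959, 0.227, -0.17, -0.125], [-0.007, 0.618, 0.786, 0.854], [0.0, 0.0, 0.0, 1.0]]
[[514.9, 0.0, 318.4], [0.0, 514.9, 196.2], [0.0, 0.0, 1.0]] [[-0.989, -0.124, 0.083, 0.636], [0.149, -0.78, 0.608, 0.832], [-0.011, 0.613, 0.79, 1.109], [0.0, 0.0, 0.0, 1.0]]
[[309.7, 0.0, 315.1], [0.0, 309.7, 200.6], [0.0, 0.0, 1.0]] [[1.0, 0.0, 0.002, 0.574], [-0.001, 0.951, 0.308, 0.081], [-0.002, -0.308, 0.951, 0.373], [0.0, 0.0, 0.0, 1.0]]
{'time_s': 0.15, 'q': array([-2.06305798e-01,  1.81357294e-01,  1.60776186e+00, -1.04954089e-05,
        1.35381783e+00, -2.06323810e-01]), 'dq': array([-0.00085423, -0.00370702, -0.00275261, -0.00027708, -0.00036174,
        0.00171803]), 'joint_efforts': array([ 1.94259010e-03, -4.45260644e+01, -3.51692533e+01, -1.26067753e-04,
        5.82284134e-03,  2.14055274e-05]), 'eef_pos': array([5.74579894e-01, 9.87530245e-05, 2.30606430e-01]), 'eef_rot': array([-5.59773889e-04,  7.07099452e-01,  7.07113791e-01, -3.72135268e-04]), 'wrist_force': array([0.14295197, 0.53829955, 0.45139951]), 'torque': array([0.0301384 , 0.03208164, 0.02821483]), 'grasp_force': 0.0, 'opening': 1.0002762234381593}
```

View pics/s0.png

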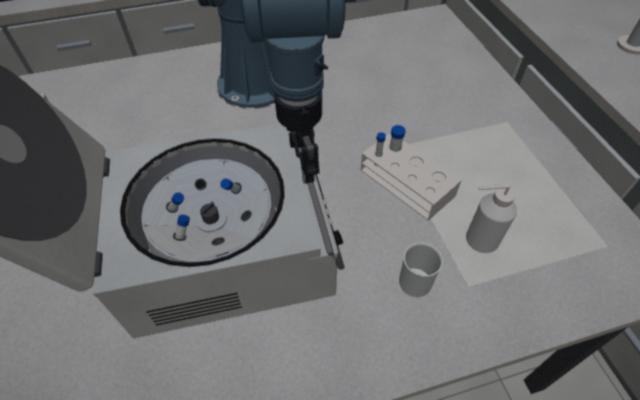

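View pics/d0.png

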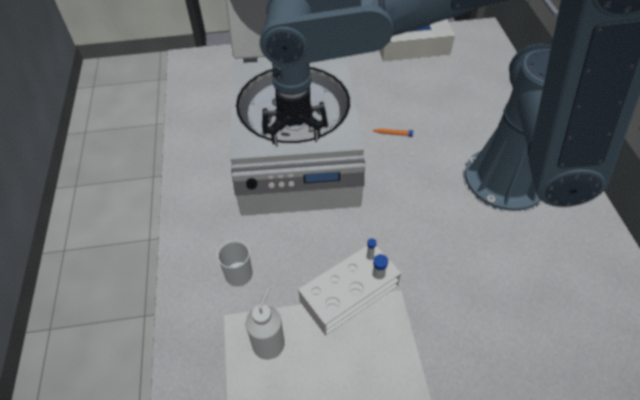

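View pics/w0.png

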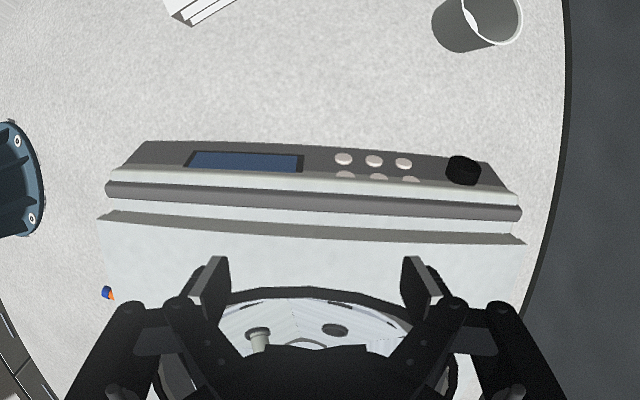

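The scene view shows the rotor hub at about (210,212) and caps at (177,199), (183,220) and (227,184). The empty pockets are at (201,184), (246,215) and (218,241), so the tube at (177,199) faces the empty one at (246,215). The rack is near (410,175), with its taken holes at the end near (380,140). The side view has the rack at (350,285), with free small holes at about (352,267), (335,279) and (316,291). The arm hides the rotor there, and the orange look-alike lies at (395,132). The wrist view shows the casing and panel.

```bash
python3 - <<'E'
from h import *
for t in('s0','d0'):
    c=load(t);P=world(c);px=c['pixels'];hsv=cv2.cvtColor(px,cv2.COLOR_RGB2HSV)
    m=cv2.inRange(hsv,(105,150,60),(130,255,255))
    n,l,s,ce=cv2.connectedComponentsWithStats(m)
    for i in range(1,n):
        if s[i,4]<15: continue
        q=P[l==i]; print(t,'blue',ce[i].round(1),s[i,4],'depth mean',np.median(q,0).round(4),'max z',np.percentile(q[:,2],95).round(4))
    # rack: points at z .055-.067
    r=((P[...,2]>.052)&(P[...,2]<.072)&(P[...,0]>.2)&(P[...,1]>.1)).astype(np.uint8)
    n,l,s,ce=cv2.connectedComponentsWithStats(r)
    i=1+np.argmax(s[1:,4]); q=P[l==i]; print('rack top',len(q),q.mean(0).round(4),np.median(q[:,2]).round(4))
    top=(l==i).astype(np.uint8); rect=cv2.minAreaRect((q[:,:2]*1000).astype(np.float32)); print(rect)
    cs,h=cv2.findContours(top,cv2.RETR_CCOMP,cv2.CHAIN_APPROX_NONE)
    for k,x in enumerate(cs):
        if h[0][k][3]>=0 and cv2.contourArea(x)>15:
            e=cv2.fitEllipse(x) ; w=plane(c,x[:,0,0],x[:,0,1],np.median(q[:,2])); print('hole',e[0],w.mean(0).round(4),(np.ptp(w,axis=0)*1000).round(0))
    # casing deck
    d=(P[...,2]>.19)&(P[...,2]<.21); print('deck',d.sum(), (np.percentile(P[d],[1,99],axis=0)).round(3) if d.sum() else '', np.median(P[d][:,2]))
    for nm,cr in(('rk',(340,100,500,240) if t=='s0' else (280,220,420,340)),('ro',(100,120,300,280))):
        x0,y0,x1,y1=cr; cv2.imwrite(f'pics/{t}{nm}.png',cv2.resize(px[y0:y1,x0:x1,::-1],None,fx=2.4,fy=2.4,interpolation=cv2.INTER_CUBIC))
a,b=cv2.imread('pics/s0rk.png'),cv2.imread('pics/d0rk.png');e=cv2.imread('pics/s0ro.png')
C=np.zeros((600,800,3),np.uint8)
for im,(x,y) in((a,(0,0)),(b,(400,0))): h,w=im.shape[:2];h=min(h,600-y);w=min(w,800-x);C[y:y+h,x:x+w]=im[:h,:w]
e=cv2.resize(e,(375,300));C[300:600,:][:,100:475]=0;C[300+0:600,100:475]=e[:300]
cv2.imwrite('pics/crops.png',C)
E
```

```text
s0 blue [397.7 131.6] 136 depth mean [0.4302 0.2673 0.1194] max z 0.1223
s0 blue [380.6 136.9] 58 depth mean [0.4397 0.2208 0.1239] max z 0.127
s0 blue [226.2 183.8] 88 depth mean [ 0.5345 -0.1402  0.1881] max z 0.1931
s0 blue [177.2 198.2] 96 depth mean [ 0.5441 -0.2337  0.1884] max z 0.1931
s0 blue [182.9 220.1] 98 depth mean [ 0.5987 -0.2291  0.1889] max z 0.1932
rack top 2674 [0.5063 0.2815 0.0629] 0.0631
((493.00445556640625, 280.73492431640625), (218.63449096679688, 108.92719268798828), 26.436336517333984)
hole (429.6882629394531, 190.57411193847656) [0.5756 0.2916 0.0631] [21. 21.  0.]
hole (411.83355712890625, 177.9542236328125) [0.5298 0.269  0.0631] [20. 21.  0.]
hole (438.4865417480469, 176.9178466796875) [0.5446 0.3286 0.0631] [33. 33.  0.]
hole (394.7417297363281, 165.85906982421875) [0.4834 0.2456 0.0631] [21. 21.  0.]
hole (416.0374755859375, 161.5717315673828) [0.4857 0.2993 0.0631] [32. 33.  0.]
deck 14909 [[ 0.064 -0.37   0.191]
 [ 0.729 -0.003  0.205]] 0.20089061162950206
d0 blue [371.3 243.2] 43 depth mean [0.4346 0.2253 0.1236] max z 0.1265
d0 blue [380.2 261.9] 136 depth mean [0.4247 0.273  0.1187] max z 0.1225
rack top 3182 [0.5016 0.2867 0.0619] 0.062
((491.7965087890625, 279.1673889160156), (217.8831024169922, 106.89710998535156), 26.6152400970459)
hole (332.33905029296875, 304.3513488769531) [0.541  0.3303 0.062 ] [34. 33.  0.]
hole (315.5, 291.5) [0.5732 0.2936 0.062 ] [21. 23.  0.]
hole (355.74847412109375, 288.6148681640625) [0.4824 0.3005 0.062 ] [34. 33.  0.]
hole (334.1540832519531, 279.5789489746094) [0.5266 0.2705 0.062 ] [23. 20.  0.]
hole (352.276123046875, 268.0262145996094) [0.4801 0.2468 0.062 ] [23. 22.  0.]
deck 5912 [[ 0.042 -0.368  0.191]
 [ 0.724  0.05   0.207]] 0.20008913937614692
```

View pics/crops.png

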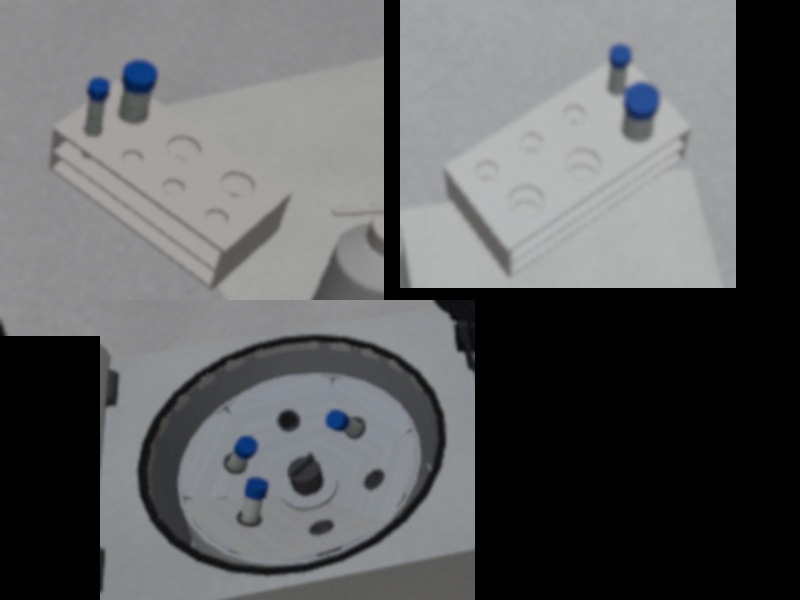

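The crops confirm it: the target cap is at (245,447) in the rotor crop, with no tube across from it. The three free 20 mm holes show in both rack crops. Next I compute the pre-grasp pose.

```bash
cat >> h.py <<'E'
from scipy.spatial.transform import Rotation as R
def rot(): q=get_obs()['eef_rot']; return R.from_quat([q[1],q[2],q[3],q[0]])
R0=R.from_matrix([[0,1,0],[1,0,0],[0,0,-1]])
def tilted(phi):  # tool along a pocket at azimuth phi, closing tangentially
    z=-np.array([-.5*np.cos(phi),-.5*np.sin(phi),.75**.5]); y=np.array([-np.sin(phi),np.cos(phi),0]); 
    return R.from_matrix(np.c_[np.cross(y,z),y,z])
E
python3 - <<'E'
from h import *
ph=np.radians(-114.4);print((tilted(ph)*R0.inv()).as_rotvec().round(3))
print(np.array([.5637,-.187,.276])-get_obs()['eef_pos'])
E
```

```text
[-0.516  0.111 -0.416]
[-0.01087989 -0.18709875  0.04539357]
```

Request:
{"method": "carry_out", "body": {
  "plan": [
    [[0, 0, 0.04, -0.08, 0.017, -0.065, 0.45], [-0.003, -0.04, 0.05, -0.17, 0.037, -0.138, 0.45], [-0.006, -0.08, 0.05, -0.26, 0.056, -0.21, 0.45], [-0.009, -0.12, 0.05, -0.35, 0.075, -0.28, 0.45], [-0.01, -0.155, 0.05, -0.44, 0.095, -0.355, 0.45]]
  ]
}}

```text
time_s: 0.57
eef_pos: [0.5649, -0.1567, 0.2825]
eef_rot: [0.122, 0.803, 0.553, -0.188]
wrist_force: [0.1, 0.0, 0.2]
opening: 0.451
grasp_force: 0.0
```

Request:
{"method": "carry_out", "body": {
  "plan": [
    [[-0.001, -0.032, -0.005, -0.076, 0.016, -0.061, 0.45], [-0.001, -0.032, -0.005, -0.076, 0.016, -0.061, 0.45], [-0.001, -0.032, -0.005, -0.076, 0.016, -0.061, 0.45], [-0.001, -0.032, -0.005, -0.076, 0.016, -0.061, 0.45], [-0.001, -0.032, -0.005, -0.076, 0.016, -0.061, 0.45]]
  ]
}}

```text
time_s: 0.98
eef_pos: [0.5642, -0.1862, 0.2768]
eef_rot: [0.14, 0.812, 0.524, -0.217]
wrist_force: [-0.2, -0.6, -0.1]
opening: 0.45
grasp_force: 0.0
```

```bash
python3 - <<'E'
from h import *
c=grab('wrist','w1');P=world(c,True);o=get_obs()
print(o['eef_pos'],o['opening'],rot().as_matrix().round(3).tolist(),o['q'].round(2))
hsv=cv2.cvtColor(c['pixels'],cv2.COLOR_RGB2HSV);m=cv2.inRange(hsv,(105,150,60),(130,255,255))
n,l,s,ce=cv2.connectedComponentsWithStats(m)
for i in range(1,n):
    if s[i,4]>15: q=P[l==i]; print('blue',ce[i].round(1),s[i].tolist(),np.median(q,0).round(4),np.percentile(q[:,2],95).round(4))
E
```

```text
[ 0.56425883 -0.18618564  0.2770042 ] 0.45349414412316963 [[0.358, 0.911, -0.204], [0.789, -0.412, -0.455], [-0.499, 0.002, -0.866]] [-0.25  0.3   1.46 -0.52  1.49  0.24]
blue [229.6 111.5] [226, 103, 11, 19, 58] [ 0.5255 -0.1299  0.1844] 0.1884
blue [244.3 123.2] [229, 113, 31, 22, 357] [ 0.531  -0.1406  0.1885] 0.1925
blue [369.5 178.2] [356, 165, 29, 26, 498] [ 0.5912 -0.2257  0.1876] 0.192
blue [311.4 200.4] [299, 189, 25, 24, 450] [ 0.5392 -0.2304  0.1874] 0.192
blue [ 79.  359.9] [63, 339, 35, 37, 549] [-0.8421 -0.7175  0.2419] 0.2987
```

View pics/w1.png

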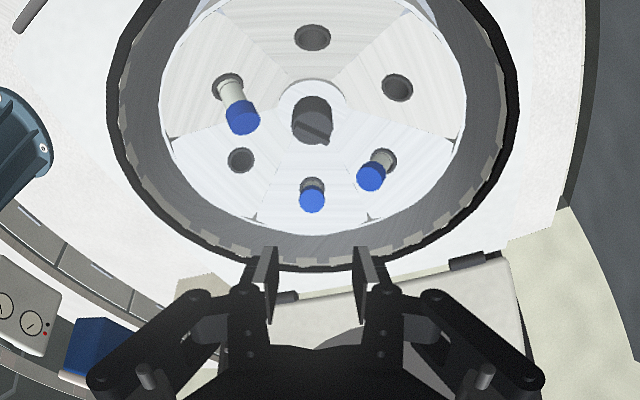

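The wrist view shows the target tube at (312,195), centred between the fingers (column ~313) and standing straight in the image. The empty pocket opposite it is at (312,38). The neighbour's cap is at (370,177).

```bash
cat >> h.py <<'E'
def tri(c1,p1,f1,c2,p2,f2):
    A=[];
    for c,p,f in((c1,p1,f1),(c2,p2,f2)):
        T=c['cam_to_world'];d=T[:3,:3]@ray(c,*p,f);d/=np.linalg.norm(d);A.append((T[:3,3],d))
    M=np.c_[A[0][1],-A[1][1]];s=np.linalg.lstsq(M,A[1][0]-A[0][0],rcond=None)[0]
    a,b=A[0][0]+s[0]*A[0][1],A[1][0]+s[1]*A[1][1];return (a+b)/2,np.linalg.norm(a-b)
E
python3 - <<'E'
from h import *
a=load('s0');w=load('w1');o=get_obs();M=rot().as_matrix();p=o['eef_pos']
pts=[]
for s_,w_ in(((177.2,198.2),(311.4,200.4)),((182.9,220.1),(369.5,178.2)),((226.2,183.8),(242.5,119))):
    x,e=tri(a,s_,False,w,w_,True);pts.append(x);print(x.round(4),'miss',round(e,4),'tool',(M.T@(x-p)).round(4))
c=(pts[1]+pts[2])/2;d=pts[0]-c;print('spindle',c.round(4),'r',np.hypot(*d[:2]).round(4),'az',np.degrees(np.arctan2(d[1],d[0])).round(1), np.degrees(np.arctan2(*(pts[1]-c)[1::-1])).round(1))
E
```

```text
[ 0.5371 -0.2352  0.1821] miss 0.0009 tool [-0.001  -0.0047  0.1101]
[ 0.5909 -0.2306  0.1814] miss 0.0016 tool [0.0221 0.0424 0.0976]
[ 0.5285 -0.1405  0.1816] miss 0.0004 tool [ 0.0709 -0.0515  0.0691]
spindle [ 0.5597 -0.1856  0.1815] r 0.0545 az -114.4 -55.3
```

Request:
{"method": "carry_out", "body": {
  "plan": [
    [[-0.007, -0.013, -0.025, 0, 0, 0, 0.45], [-0.014, -0.026, -0.049, 0, 0, 0, 0.45], [-0.021, -0.038, -0.073, 0, 0, 0, 0.45], [-0.021, -0.038, -0.073, 0, 0, 0, 0.45], [-0.021, -0.038, -0.073, 0, 0, 0, 0.45]]
  ]
}}

```text
time_s: 1.45
eef_pos: [0.5422, -0.2245, 0.2029]
eef_rot: [0.14, 0.812, 0.523, -0.218]
wrist_force: [-0.1, 0.5, 0.5]
opening: 0.449
grasp_force: 0.0
```

```bash
python3 - <<'E'
from h import *
c=grab('wrist','w2');o=get_obs();M=rot().as_matrix();p=o['eef_pos']
hsv=cv2.cvtColor(c['pixels'],cv2.COLOR_RGB2HSV);m=cv2.inRange(hsv,(105,150,60),(130,255,255))
n,l,s,ce=cv2.connectedComponentsWithStats(m)
P=world(c,True);b=load('w1')
for i in range(1,n):
    if s[i,4]>100 and s[i,1]<330: print(ce[i].round(1),s[i].tolist(),((np.median(P[l==i],0)-p)@M).round(4))
i=[i for i in range(1,n) if s[i,4]>100 and 280<ce[i][0]<345 and s[i,1]<330][0]
for t,pp,f in(('w1',(311.4,200.4),True),('s0',(177.2,198.2),False)):
    x,e=tri(load(t),pp,f,c,ce[i],True);print(t,x.round(4),e.round(4),(M.T@(x-p)).round(4))
E
```

```text
[204.  129.8] [179, 97, 55, 57, 1794] [ 0.0714 -0.0472 -0.0222]
[406.2 212.9] [385, 190, 41, 44, 1307] [0.0264 0.0447 0.0053]
[317.3 244.4] [299, 228, 37, 34, 926] [ 0.0027 -0.0016  0.0182]
w1 [ 0.5389 -0.231   0.1868] 0.0001 [ 0.0022 -0.0016  0.0192]
s0 [ 0.5377 -0.2351  0.1832] 0.0016 [ 0.0003 -0.0011  0.0244]
```

View pics/w2.png

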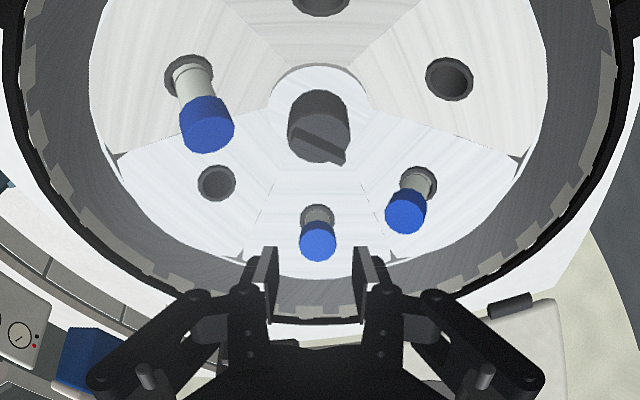

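The fingers straddle the line of the target cap at (317,244), with pads at columns 271 and 360. The neighbour's cap at (405,213) and the hub at (319,125) are clear. Going down and closing.

Request:
{"method": "carry_out", "body": {
  "plan": [
    [[-0.003, -0.006, -0.0125, 0, 0, 0, 0.45], [-0.006, -0.012, -0.025, 0, 0, 0, 0.45], [-0.0093, -0.0185, -0.0377, 0, 0, 0, 0.45], [-0.0093, -0.0185, -0.0377, 0, 0, 0, 0.45], [-0.0093, -0.0185, -0.0377, 0, 0, 0, 0.45]]
  ]
}}

```text
time_s: 1.92
eef_pos: [0.5347, -0.2431, 0.1671]
eef_rot: [0.141, 0.812, 0.523, -0.217]
wrist_force: [-0.2, 0.5, -0.1]
opening: 0.452
grasp_force: 0.0
```

Request:
{"method": "carry_out", "body": {
  "plan": [
    [[0, 0, 0, 0, 0, 0, 0.3], [0, 0, 0, 0, 0, 0, 0.25], [0, 0, 0, 0, 0, 0, 0.15], [0, 0, 0, 0, 0, 0, 0.1], [0, 0, 0, 0, 0, 0, 0.1]]
  ]
}}

```text
time_s: 2.33
eef_pos: [0.5353, -0.2433, 0.1677]
eef_rot: [0.142, 0.812, 0.523, -0.216]
wrist_force: [0.7, 3.7, 7.2]
opening: 0.232
grasp_force: 58.4
```

Request:
{"method": "carry_out", "body": {
  "plan": [
    [[0, 0, 0, 0, 0, 0, 0.1], [0, 0, 0, 0, 0, 0, 0.1], [0, 0, 0, 0, 0, 0, 0.1], [0, 0, 0, 0, 0, 0, 0.1], [0, 0, 0, 0, 0, 0, 0.1]]
  ]
}}

```text
time_s: 2.75
eef_pos: [0.5353, -0.2433, 0.1677]
eef_rot: [0.142, 0.812, 0.523, -0.216]
wrist_force: [1.7, 3.7, 6.6]
opening: 0.231
grasp_force: 58.4
```

```bash
python3 - <<'E'
from h import *
c=grab('wrist','w3');grab('scene','s3');o=get_obs();M=rot().as_matrix()
print({k:np.round(o[k],3) for k in('time_s','eef_pos','wrist_force','torque','opening','grasp_force')},M.round(3).tolist())
im=c['pixels'][180:380,160:480,::-1];s=load('s3')['pixels'][150:260,120:300,::-1]
cv2.imwrite('pics/g3.png',np.vstack([cv2.resize(im,(480,300)),cv2.resize(s,(480,293))]))
E
```

```text
{'time_s': np.float64(2.85), 'eef_pos': array([ 0.535, -0.243,  0.168]), 'wrist_force': array([0.778, 3.669, 6.997]), 'torque': array([ 0.283,  0.078, -0.102]), 'opening': np.float64(0.233), 'grasp_force': np.float64(58.394)} [[0.359, 0.911, -0.203], [0.788, -0.412, -0.457], [-0.5, 0.004, -0.866]]
```

View pics/g3.png

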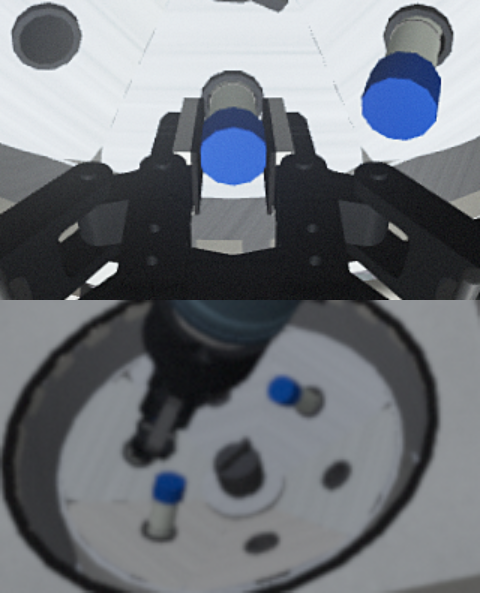

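Cap (232,150) is held between the pads, and the neighbours are untouched. Pulling out along the pocket axis.

Request:
{"method": "carry_out", "body": {
  "plan": [
    [[0.002, 0.0046, 0.0087, 0, 0, 0, 0.1], [0.0051, 0.0114, 0.0217, 0, 0, 0, 0.1], [0.0092, 0.0205, 0.039, 0, 0, 0, 0.1], [0.0133, 0.0296, 0.0563, 0, 0, 0, 0.1], [0.0175, 0.0387, 0.0736, 0, 0, 0, 0.1]]
  ]
}}

```text
time_s: 3.27
eef_pos: [0.5514, -0.204, 0.2405]
eef_rot: [0.14, 0.812, 0.523, -0.217]
wrist_force: [-0.5, -0.7, -0.0]
opening: 0.233
grasp_force: 59.0
```

Request:
{"method": "carry_out", "body": {
  "plan": [
    [[0.0041, 0.0091, 0.0173, 0, 0, 0, 0.1], [0.01, 0.021, 0.041, 0, 0, 0, 0.1], [0.016, 0.035, 0.067, 0, 0, 0, 0.1], [0.022, 0.049, 0.093, 0, 0, 0, 0.1], [0.022, 0.049, 0.093, 0, 0, 0, 0.1]]
  ]
}}

```text
time_s: 3.68
eef_pos: [0.5761, -0.1538, 0.3394]
eef_rot: [0.144, 0.812, 0.523, -0.214]
wrist_force: [0.4, 0.2, 1.1]
opening: 0.233
grasp_force: 59.1
```

```bash
python3 - <<'E'
from h import *
c=grab('wrist','w4');s=grab('side','d4');o=get_obs();M=rot()
print({k:np.round(o[k],3) for k in('time_s','q','eef_pos','wrist_force','opening','grasp_force')})
im=c['pixels'][180:380,160:480,::-1]
cv2.imwrite('pics/g4.png',np.vstack([cv2.resize(im,(480,300)),cv2.resize(s['pixels'][:,:480,::-1],(360,300)).copy() if 0 else cv2.resize(s['pixels'][...,::-1],(480,300))]))
# upright, closing along rack y (x axis of rack at 26.5 deg)
for yaw in (26.5,-63.5,0):
    y=np.array([-np.sin(np.radians(yaw)),np.cos(np.radians(yaw)),0]);
    for sg in(1,-1):
        t=R.from_matrix(np.c_[np.cross(sg*y,[0,0,-1]),sg*y,[0,0,-1]]);print(yaw,sg,(t*M.inv()).as_rotvec().round(3))
E
```

```text
{'time_s': np.float64(3.783), 'q': array([-0.2  ,  0.28 ,  1.366, -0.51 ,  1.613,  0.234]), 'eef_pos': array([ 0.574, -0.155,  0.334]), 'wrist_force': array([-0.431, -0.027, -0.412]), 'opening': np.float64(0.23), 'grasp_force': np.float64(59.062)}
26.5 1 [0.467 0.492 2.388]
26.5 -1 [ 0.386 -0.367 -0.667]
-63.5 1 [0.54  0.014 0.867]
-63.5 -1 [ 0.017 -0.649 -2.192]
0 1 [0.518 0.339 1.944]
0 -1 [ 0.302 -0.462 -1.118]
```

View pics/g4.png

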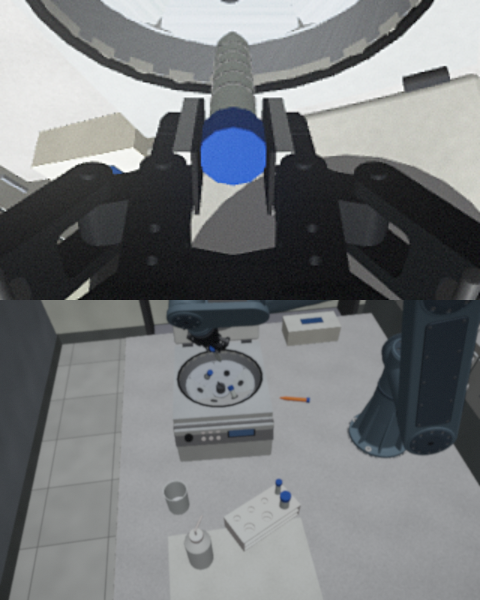

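The tube is held straight, tip at (233,38) in the crop and clear of the rotor. The other two tubes are still in place. I'll stand it upright and carry it over the middle free hole.

Request:
{"method": "carry_out", "body": {
  "plan": [
    [[-0.002, 0.02, 0.005, 0.095, -0.043, 0, 0.1], [-0.005, 0.055, 0.005, 0.19, -0.085, 0, 0.1], [-0.009, 0.09, 0.005, 0.286, -0.128, 0, 0.1], [-0.014, 0.125, 0.005, 0.38, -0.17, 0, 0.1], [-0.019, 0.16, 0.005, 0.477, -0.213, 0, 0.1]]
  ]
}}

```text
time_s: 4.2
eef_pos: [0.5536, 0.0056, 0.3366]
eef_rot: [-0.003, 0.841, 0.542, 0.0]
wrist_force: [-0.2, 0.6, -0.7]
opening: 0.227
grasp_force: 59.0
```

Request:
{"method": "carry_out", "body": {
  "plan": [
    [[-0.004, 0.035, 0, 0, 0, 0, 0.1], [-0.008, 0.07, 0, 0, 0, 0, 0.1], [-0.012, 0.105, 0, 0, 0, 0, 0.1], [-0.016, 0.14, 0, 0, 0, 0, 0.1], [-0.02, 0.175, 0, 0, 0, 0, 0.1]]
  ]
}}

```text
time_s: 4.62
eef_pos: [0.533, 0.1802, 0.3358]
eef_rot: [-0.001, 0.841, 0.541, -0.002]
wrist_force: [0.7, 0.7, -0.4]
opening: 0.229
grasp_force: 59.0
```

Request:
{"method": "carry_out", "body": {
  "plan": [
    [[-0.002, 0.03, -0.01, 0, 0, 0, 0.1], [-0.005, 0.06, -0.03, 0, 0, 0, 0.1], [-0.007, 0.085, -0.06, 0, 0, 0, 0.1], [-0.007, 0.085, -0.09, 0, 0, 0, 0.1], [-0.007, 0.085, -0.09, 0, 0, 0, 0.1]]
  ]
}}

```text
time_s: 5.03
eef_pos: [0.5223, 0.264, 0.2388]
eef_rot: [-0.003, 0.84, 0.543, -0.008]
wrist_force: [-0.3, -0.2, -2.4]
opening: 0.231
grasp_force: 59.0
```

```bash
python3 - <<'E'
from h import *
w=grab('wrist','w5');s=grab('side','d5');a=grab('scene','s5');o=get_obs();M=rot()
print({k:np.round(o[k],4) for k in('time_s','q','eef_pos','wrist_force','opening','grasp_force')});print(M.as_matrix().round(3))
C=np.zeros((600,800,3),np.uint8);C[:400,:640]=w['pixels'][...,::-1]
C[400:,:400]=cv2.resize(a['pixels'][90:240,300:600,::-1],(400,200));C[400:,400:]=cv2.resize(s['pixels'][180:340,220:460,::-1],(400,200))
cv2.imwrite('pics/g5.png',C)
E
```

```text
{'time_s': np.float64(5.1833), 'q': array([2.6200e-01, 2.0180e-01, 1.5488e+00, 2.0000e-04, 1.3944e+00,
       6.8820e-01]), 'eef_pos': array([0.5274, 0.2635, 0.2477]), 'wrist_force': array([ 0.2066, -0.0992,  0.7471]), 'opening': np.float64(0.2286), 'grasp_force': np.float64(59.0449)}
[[ 0.413  0.911 -0.003]
 [ 0.911 -0.413 -0.001]
 [-0.002 -0.003 -1.   ]]
```

View pics/g5.png

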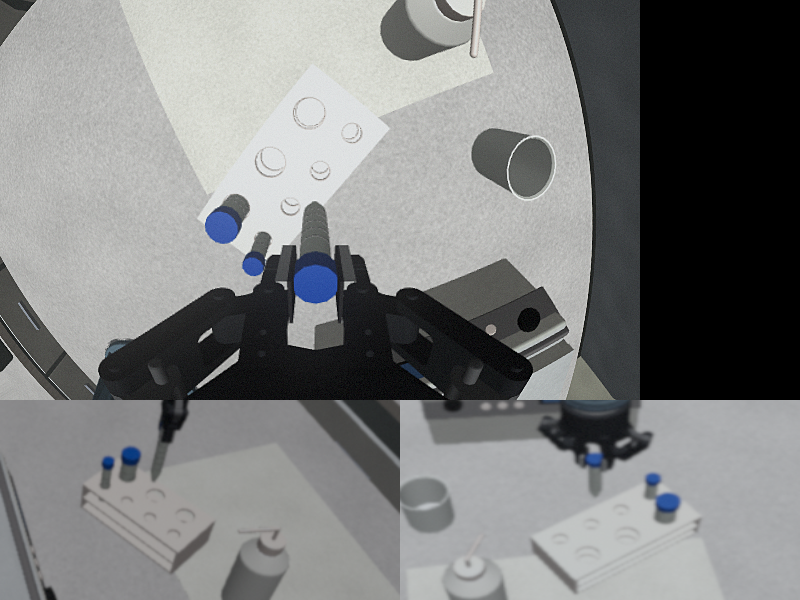

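The wrist view shows the tube upright in the grip, tip at (315,204) and cap at (316,283). The free holes are at (290,205), (320,169) and (351,132). Next I measure the hole and the tube tip together.

```bash
cat > m.py <<'E'
from h import *
def meas(tag_w):
    w=load(tag_w);P=world(w,True)
    r=((abs(P[...,2]-.0625)<.006)&(P[...,1]>.1)).astype(np.uint8)
    n,l,s,ce=cv2.connectedComponentsWithStats(r);i=1+np.argmax(s[1:,4]);top=(l==i).astype(np.uint8);h=np.median(P[l==i][:,2]);print('top z',h.round(4))
    cs,hh=cv2.findContours(top,cv2.RETR_CCOMP,cv2.CHAIN_APPROX_NONE)
    for k,x in enumerate(cs):
        if hh[0][k][3]>=0 and cv2.contourArea(x)>30:
            q=plane(w,x[:,0,0],x[:,0,1],h,True);(cx,cy),rr=cv2.minEnclosingCircle((q[:,:2]*1000).astype(np.float32));print('hole',x[:,0].mean(0).round(1),q[:,:2].mean(0).round(4),'circ',round(cx,1),round(cy,1),round(rr,1))
    return w,P,h
E
python3 - <<'E'
from m import *
w,P,h=meas('w5');o=get_obs();M=rot().as_matrix();p=o['eef_pos']
g=P[205:275,298:336].reshape(-1,3);t=(g-p)@M
k=(abs(t[:,0])<.03)&(abs(t[:,1])<.02)&(t[:,2]>-.03)&(t[:,2]<.12)
t=t[k];print('tube pts',len(t))
for z0 in np.arange(-.02,.1,.01):
    q=t[abs(t[:,2]-z0)<.005]
    if len(q)>5: print(round(z0,2),len(q),'y',np.percentile(q[:,1],[2,50,98]).round(4),'x near side',np.percentile(q[:,0],[5,95]).round(4))
print('deepest',t[:,2].max())
# tube outline in the scene and side pictures: points near the tool
for tag in('s5','d5'):
    Q=world(load(tag));u=(Q-p)@M;k=(abs(u[...,0])<.025)&(abs(u[...,1])<.025)&(u[...,2]>.02)&(u[...,2]<.105);u=u[k]
    print(tag,len(u),u[:,2].max().round(4))
    for a,b in((.02,.045),(.045,.07),(.07,.09)):
        q=u[(u[:,2]>a)&(u[:,2]<b)]; print(np.median(q,0).round(4),np.percentile(q,[3,97],axis=0)[:,:2].round(4).tolist())
E
```

```text
top z 0.0616
hole [290.  205.6] [0.4806 0.2484] circ 480.6 248.2 11.2
hole [319.9 170. ] [0.5268 0.2714] circ 526.8 271.3 10.7
hole [270.2 161.4] [0.4827 0.3015] circ 482.9 301.4 16.9
hole [351.1 132.5] [0.5724 0.2947] circ 572.4 294.7 10.8
hole [308.7 113.1] [0.5408 0.3306] circ 541.1 330.7 17.0
tube pts 2044
-0.02 8 y [-0.0134 -0.0095 -0.0058] x near side [0.0066 0.0092]
-0.01 622 y [-0.0137 -0.0057  0.0026] x near side [0.0055 0.0104]
0.0 178 y [-0.014  -0.0049  0.0035] x near side [0.0056 0.0103]
0.01 231 y [-0.0138 -0.0065  0.0009] x near side [0.0035 0.0078]
0.02 223 y [-0.0149 -0.0071  0.0012] x near side [0.001  0.0075]
0.03 196 y [-0.0149 -0.0067  0.0008] x near side [0.0023 0.0074]
0.04 144 y [-0.0145 -0.0068  0.001 ] x near side [0.0022 0.007 ]
0.05 147 y [-0.0157 -0.0075  0.0014] x near side [-0.0001  0.0069]
0.06 125 y [-0.0157 -0.0071  0.001 ] x near side [0.0004 0.0068]
0.07 110 y [-0.0162 -0.0078  0.0012] x near side [-0.0006  0.0067]
0.08 60 y [-0.0153 -0.0069  0.0007] x near side [-0.0008  0.0061]
deepest 0.08275295252481997
s5 194 0.0974
[-0.0015  0.0048  0.0329] [[-0.0084, 0.0003], [0.0069, 0.0086]]
[-0.0026  0.0044  0.0584] [[-0.009, -0.0013], [0.0062, 0.0073]]
[-0.002   0.0035  0.0781] [[-0.0084, -0.0001], [0.0052, 0.0063]]
d5 131 0.1013
[ 0.0038 -0.0067  0.0324] [[-0.0013, -0.0122], [0.0068, 0.0023]]
[ 0.0035 -0.0072  0.0566] [[-0.0013, -0.0128], [0.0056, 0.0023]]
[ 0.0026 -0.0069  0.0758] [[-0.0024, -0.0125], [0.0053, 0.002]]
```

The arm was still settling in those pictures, so I retake them at rest.

```bash
python3 - <<'E'
from m import *
grab('wrist','x');grab('side','x');p0=get_obs()['eef_pos']
grab('wrist','w6');o=get_obs();grab('side','d6');grab('scene','s6');print(p0,o['eef_pos'],get_obs()['eef_pos'])
w,P,h=meas('w6');M=rot().as_matrix();p=o['eef_pos'];print(M.round(4).tolist())
t=((P[195:275,295:340].reshape(-1,3))-p)@M
k=(abs(t[:,0])<.03)&(abs(t[:,1])<.02)&(t[:,2]>-.03)&(t[:,2]<.12)
t=t[k]
for z0 in np.arange(-.01,.1,.02):
    q=t[abs(t[:,2]-z0)<.008]
    if len(q)>5: print('w',round(z0,2),len(q),'y',np.percentile(q[:,1],[2,50,98]).round(4),'x',np.percentile(q[:,0],[5,95]).round(4))
for tag in('s6','d6'):
    Q=world(load(tag));u=(Q-p)@M;k=(abs(u[...,0])<.025)&(abs(u[...,1])<.025)&(u[...,2]>.02)&(u[...,2]<.105);u=u[k]
    print(tag,len(u),u[:,2].max().round(4))
    for a,b in((.02,.045),(.045,.07)):
        q=u[(u[:,2]>a)&(u[:,2]<b)]; print(np.median(q,0).round(4),np.percentile(q,[3,97],axis=0)[:,:2].round(4).tolist())
        # circle fit of radius 8.5 mm in tool xy
        from scipy.optimize import least_squares as ls
        f=ls(lambda v:np.hypot(q[:,0]-v[0],q[:,1]-v[1])-.0085,[0,0],loss='soft_l1',f_scale=.001);print('axis',f.x.round(4))
q=t[(t[:,2]>.02)&(t[:,2]<.07)];f=ls(lambda v:np.hypot(q[:,0]-v[0],q[:,1]-v[1])-.0085,[0,0],loss='soft_l1',f_scale=.001);print('w axis',f.x.round(4))
E
```

```text
[0.52861031 0.26355547 0.24950594] [0.52867314 0.2635908  0.24962466] [0.5283188 0.2637601 0.249145 ]
top z 0.0616
hole [283.3 206.6] [0.4802 0.2482] circ 480.3 248.3 10.7
hole [312.  171.2] [0.527  0.2718] circ 526.6 271.0 11.4
hole [264.1 163.5] [0.4828 0.3017] circ 482.7 301.5 16.9
hole [342.2 134.6] [0.573 0.295] circ 572.7 294.8 11.2
hole [301.2 116.1] [0.5415 0.3311] circ 541.3 330.7 17.1
[[0.4136, 0.9104, 0.0002], [0.9104, -0.4136, 0.0005], [0.0005, 0.0, -1.0]]
w -0.01 479 y [-0.0114 -0.0001  0.0098] x [0.0065 0.012 ]
w 0.01 344 y [-0.0097 -0.0016  0.0061] x [0.0033 0.0091]
w 0.03 271 y [-0.0098 -0.0021  0.0064] x [0.0031 0.009 ]
w 0.05 202 y [-0.0102 -0.0016  0.0063] x [0.0033 0.0088]
w 0.07 125 y [-0.0101 -0.0023  0.0064] x [0.0013 0.0087]
w 0.09 8 y [-0.0047 -0.002   0.0007] x [0.004 0.006]
s6 191 0.0947
[-0.001   0.0061  0.033 ] [[-0.0081, 0.0002], [0.0083, 0.0093]]
axis [ 0.0002 -0.0011]
[-0.0009  0.0058  0.0568] [[-0.0081, 0.0002], [0.008, 0.0091]]
axis [ 0.0001 -0.0011]
d6 126 0.0972
[ 0.0053 -0.0038  0.0316] [[-0.0004, -0.0094], [0.0073, 0.0045]]
axis [-0.0019 -0.0011]
[ 0.0049 -0.0029  0.0575] [[-0.002, -0.0094], [0.0073, 0.0045]]
axis [-0.0021 -0.0012]
w axis [ 0.0001 -0.0019]
```

```bash
python3 - <<'E'
from h import *
for tag,f in(('s6',0),('d6',0),('w6',1)):
    c=load(tag);P=world(c,bool(f));k=(abs(P[...,2]-.0625)<.006)&(P[...,1]>.1)&(P[...,0]>.3)
    q=P[k];A=np.c_[q[:,:2],np.ones(len(q))];
    g=np.ones(len(q),bool)
    for _ in range(4):
        v=np.linalg.lstsq(A[g],q[g,2],rcond=None)[0];e=q[:,2]-A@v;g=abs(e)<2*max(e[g].std(),3e-4)
    E=P[...,2]-(P[...,:2]@v[:2]+v[2])
    print(tag,'top at hole',(v[:2]@[.527,.27]+v[2]).round(4),'noise',e[g].std().round(4),'slope',v[:2].round(3))
    for th in(.001,.0015,.0025,.004):
        r=((abs(E)<th)&k).astype(np.uint8);n,l,s,ce=cv2.connectedComponentsWithStats(r)
        i=1+np.argmax(s[1:,4]);cs,hh=cv2.findContours((l==i).astype(np.uint8),cv2.RETR_CCOMP,cv2.CHAIN_APPROX_NONE)
        for j,x in enumerate(cs):
            if hh[0][j][3]>=0 and cv2.contourArea(x)>20:
                w=plane(c,x[:,0,0],x[:,0,1],v[:2]@[.527,.27]+v[2],bool(f))
                if np.hypot(*(w[:,:2].mean(0)-[.527,.271]))<.01:
                    print(' ',th,w[:,:2].mean(0).round(4),cv2.minEnclosingCircle((w[:,:2]*1000).astype(np.float32)),(np.ptp(w[:,:2],axis=0)*1000).round(1))
E
```

```text
s6 top at hole 0.063 noise 0.0012 slope [-0.001 -0.001]
  0.0015 [0.5227 0.268 ] ((523.4927368164062, 269.12591552734375), 18.4910831451416) [35.1 28.1]
  0.0025 [0.5272 0.2706] ((525.384033203125, 269.8450622558594), 14.632545471191406) [25.9 22.6]
  0.004 [0.5292 0.2697] ((529.0725708007812, 269.46099853515625), 11.654458045959473) [22.3 22.2]
d6 top at hole 0.062 noise 0.0016 slope [-0.001 -0.002]
  0.0025 [0.5198 0.2694] ((520.2186279296875, 271.09454345703125), 18.344955444335938) [36.6 27.6]
  0.004 [0.5256 0.2685] ((525.765869140625, 268.3665771484375), 12.785038948059082) [25.3 24.3]
w6 top at hole 0.0616 noise 0.0006 slope [-0.     0.001]
  0.001 [0.5265 0.2709] ((526.288330078125, 270.8831481933594), 12.929693222045898) [23.1 23.5]
  0.0015 [0.5269 0.2707] ((526.5325927734375, 270.2685852050781), 12.331470489501953) [22.1 23.5]
  0.0025 [0.5267 0.2715] ((526.5716552734375, 271.01776123046875), 11.415088653564453) [22.1 21.9]
  0.004 [0.5267 0.2717] ((526.5716552734375, 271.01776123046875), 11.415088653564453) [22.1 21.4]
```

Request:
{"method": "carry_out", "body": {
  "plan": [
    [[-0.0005, 0.0062, -0.02, 0, 0, 0, 0.1], [-0.0005, 0.0062, -0.045, 0, 0, 0, 0.1], [-0.0005, 0.0062, -0.07, 0, 0, 0, 0.1], [-0.0005, 0.0062, -0.08, 0, 0, 0, 0.1], [-0.0005, 0.0062, -0.08, 0, 0, 0, 0.1]]
  ]
}}

```text
time_s: 5.85
eef_pos: [0.5252, 0.2697, 0.1649]
eef_rot: [-0.001, 0.841, 0.542, -0.003]
wrist_force: [-1.0, 0.7, -0.6]
opening: 0.232
grasp_force: 59.0
```

Request:
{"method": "carry_out", "body": {
  "plan": [
    [[0, 0, 0, 0, 0, 0, 0.1], [0, 0, 0, 0, 0, 0, 0.1], [0, 0, 0, 0, 0, 0, 0.1], [0, 0, 0, 0, 0, 0, 0.1], [0, 0, 0, 0, 0, 0, 0.1]]
  ]
}}

```text
time_s: 6.27
eef_pos: [0.5273, 0.2706, 0.1684]
eef_rot: [-0.0, 0.84, 0.542, -0.0]
wrist_force: [0.9, 0.4, 0.0]
opening: 0.225
grasp_force: 59.0
```

```bash
python3 - <<'E'
from h import *
w=grab('wrist','w7');s=grab('side','d7');a=grab('scene','s7')
C=np.zeros((600,800,3),np.uint8)
C[:300,:400]=cv2.resize(w['pixels'][160:310,215:415,::-1],(400,300),interpolation=2)
C[:300,400:]=cv2.resize(a['pixels'][120:210,350:470,::-1],(400,300),interpolation=2);C[300:,:400]=cv2.resize(s['pixels'][225:315,280:400,::-1],(400,300),interpolation=2)
cv2.imwrite('pics/g7.png',C)
E
```

```text
(no output)
```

View pics/g7.png

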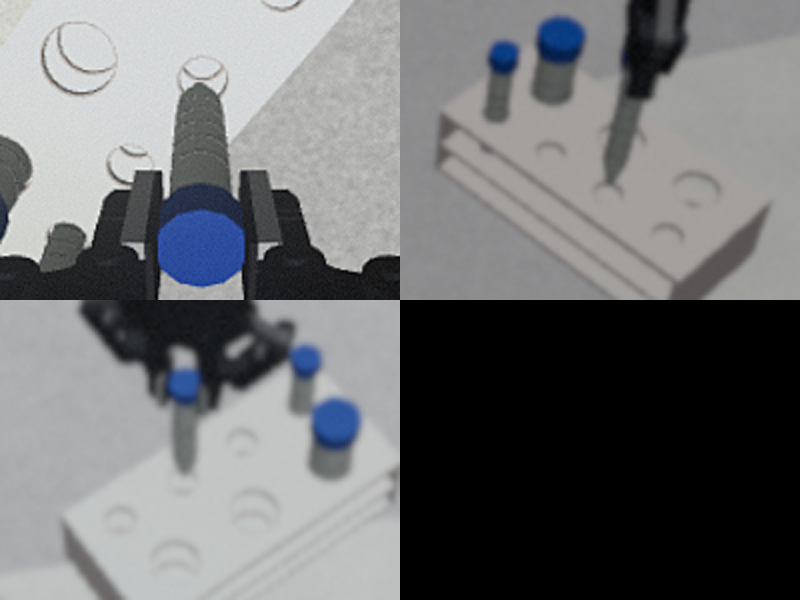

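The tip sits over the hole centre in all three crops: tip at (199,85) over the hole at (203,76) in wrist, (610,185) in scene, (184,475) in side. Lowering.

Request:
{"method": "carry_out", "body": {
  "plan": [
    [[0.0006, -0.0002, -0.008, 0, 0, 0, 0.1], [0.0006, -0.0002, -0.018, 0, 0, 0, 0.1], [0.0006, -0.0002, -0.028, 0, 0, 0, 0.1], [0.0006, -0.0002, -0.036, 0, 0, 0, 0.1], [0.0006, -0.0002, -0.036, 0, 0, 0, 0.1]]
  ]
}}

```text
time_s: 6.83
eef_pos: [0.5262, 0.2696, 0.1283]
eef_rot: [-0.001, 0.84, 0.542, -0.003]
wrist_force: [1.6, -0.7, -0.9]
opening: 0.23
grasp_force: 58.9
```

Request:
{"method": "carry_out", "body": {
  "plan": [
    [[0, 0, -0.006, 0, 0, 0, 0.1], [0, 0, -0.012, 0, 0, 0, 0.1], [0, 0, -0.018, 0, 0, 0, 0.1], [0, 0, -0.024, 0, 0, 0, 0.1], [0, 0, -0.024, 0, 0, 0, 0.1]]
  ]
}}

```text
time_s: 7.25
eef_pos: [0.5267, 0.2699, 0.1057]
eef_rot: [-0.001, 0.84, 0.542, -0.002]
wrist_force: [0.7, -0.7, -0.6]
opening: 0.228
grasp_force: 59.0
```

No side force, so it is in the hole. Lowering the last bit in small steps.

Request:
{"method": "carry_out", "body": {
  "plan": [
    [[0, 0, -0.002, 0, 0, 0, 0.1], [0, 0, -0.003, 0, 0, 0, 0.1], [0, 0, -0.004, 0, 0, 0, 0.1], [0, 0, -0.005, 0, 0, 0, 0.1], [0, 0, -0.005, 0, 0, 0, 0.1]]
  ]
}}

```text
time_s: 7.67
eef_pos: [0.5273, 0.2703, 0.1022]
eef_rot: [-0.001, 0.84, 0.542, -0.001]
wrist_force: [0.0, 0.2, -0.7]
opening: 0.229
grasp_force: 59.0
```

Request:
{"method": "carry_out", "body": {
  "plan": [
    [[0, 0, -0.0005, 0, 0, 0, 0.1], [0, 0, -0.001, 0, 0, 0, 0.1], [0, 0, -0.0015, 0, 0, 0, 0.1], [0, 0, -0.002, 0, 0, 0, 0.1], [0, 0, -0.002, 0, 0, 0, 0.1]]
  ]
}}

```text
time_s: 8.08
eef_pos: [0.5275, 0.2703, 0.1004]
eef_rot: [-0.001, 0.84, 0.542, -0.001]
wrist_force: [0.2, 0.8, -0.2]
opening: 0.233
grasp_force: 59.2
```

Request:
{"method": "carry_out", "body": {
  "plan": [
    [[0, 0, -0.0005, 0, 0, 0, 0.1], [0, 0, -0.001, 0, 0, 0, 0.1], [0, 0, -0.0015, 0, 0, 0, 0.1], [0, 0, -0.002, 0, 0, 0, 0.1], [0, 0, -0.002, 0, 0, 0, 0.1]]
  ]
}}

```text
time_s: 8.5
eef_pos: [0.5286, 0.2708, 0.1001]
eef_rot: [-0.0, 0.84, 0.542, 0.0]
wrist_force: [-1.0, 0.4, 10.0]
opening: 0.237
grasp_force: 60.0
```

Request:
{"method": "carry_out", "body": {
  "plan": [
    [[0, 0, -0.0005, 0, 0, 0, 0.1], [0, 0, -0.001, 0, 0, 0, 0.1], [0, 0, -0.0015, 0, 0, 0, 0.1], [0, 0, -0.0015, 0, 0, 0, 0.1], [0, 0, -0.0015, 0, 0, 0, 0.1]]
  ]
}}

```text
time_s: 8.92
eef_pos: [0.5294, 0.2712, 0.0999]
eef_rot: [-0.0, 0.84, 0.542, 0.001]
wrist_force: [-1.6, -0.5, 15.2]
opening: 0.23
grasp_force: 60.5
```

It met the floor at TCP z 0.100 with a firm vertical force, as expected. Easing off and opening, then rising.

Request:
{"method": "carry_out", "body": {
  "plan": [
    [[0, 0, 0.001, 0, 0, 0, 0.1], [0, 0, 0.002, 0, 0, 0, 0.1], [0, 0, 0.002, 0, 0, 0, 0.28], [0, 0, 0.002, 0, 0, 0, 0.36], [0, 0, 0.002, 0, 0, 0, 0.45]]
  ]
}}

```text
time_s: 9.33
eef_pos: [0.527, 0.2701, 0.0982]
eef_rot: [-0.001, 0.84, 0.542, -0.002]
wrist_force: [0.3, -0.3, 0.1]
opening: 0.45
grasp_force: 0.0
```

Request:
{"method": "carry_out", "body": {
  "plan": [
    [[0, 0, 0, 0, 0, 0, 0.45], [0, 0, 0, 0, 0, 0, 0.45], [0, 0, 0.005, 0, 0, 0, 0.45], [0, 0, 0.015, 0, 0, 0, 0.45], [0, 0, 0.03, 0, 0, 0, 0.45]]
  ]
}}

```text
time_s: 9.75
eef_pos: [0.5264, 0.2699, 0.1283]
eef_rot: [-0.001, 0.84, 0.542, -0.003]
wrist_force: [0.1, 0.7, 0.6]
opening: 0.45
grasp_force: 0.0
```

Request:
{"method": "carry_out", "body": {
  "plan": [
    [[0, 0, 0.03, 0, 0, 0, 0.45], [0, 0, 0.06, 0, 0, 0, 0.45], [0, 0, 0.09, 0, 0, 0, 0.45], [0, -0.02, 0.12, 0, 0, 0, 0.45], [0, -0.04, 0.13, 0, 0, 0, 0.45]]
  ]
}}

```text
time_s: 10.17
eef_pos: [0.5293, 0.231, 0.2653]
eef_rot: [0.001, 0.84, 0.543, 0.003]
wrist_force: [0.8, -0.1, 1.6]
opening: 0.448
grasp_force: 0.0
```

Request:
{"method": "carry_out", "body": {
  "plan": [
    [[0, -0.04, 0.0, 0, 0, 0, 0.45], [0, -0.08, 0.0, 0, 0, 0, 0.45], [0, -0.1, 0.0, 0, 0, 0, 0.45], [0, -0.1, 0.0, 0, 0, 0, 0.45], [0, -0.1, 0.0, 0, 0, 0, 0.45]]
  ]
}}

```text
time_s: 10.58
eef_pos: [0.5276, 0.1294, 0.2598]
eef_rot: [-0.0, 0.841, 0.541, -0.001]
wrist_force: [0.1, -0.2, -0.3]
opening: 0.447
grasp_force: 0.0
```

```bash
python3 - <<'E'
from h import *
s=grab('side','d8');a=grab('scene','s8');print(get_obs()['time_s'])
C=np.zeros((600,480,3),np.uint8);C[:300]=cv2.resize(a['pixels'][...,::-1],(480,300));C[300:]=cv2.resize(s['pixels'][...,::-1],(480,300))
cv2.imwrite('pics/g8.png',C)
for c in(a,s):
    P=world(c);m=cv2.inRange(cv2.cvtColor(c['pixels'],cv2.COLOR_RGB2HSV),(105,150,60),(130,255,255))
    n,l,t,ce=cv2.connectedComponentsWithStats(m)
    for i in range(1,n):
        if t[i,4]>15: q=P[l==i]; print(ce[i].round(1),np.median(q,0).round(4),np.percentile(q[:,2],95).round(4))
E
```

```text
10.6833
[397.7 131.7] [0.4313 0.2673 0.1195] 0.122
[380.6 136.9] [0.4409 0.2206 0.1239] 0.1269
[415.4 160.7] [0.5312 0.2658 0.1239] 0.1269
[226.2 183.8] [ 0.5352 -0.1402  0.1883] 0.1933
[182.9 220.1] [ 0.5984 -0.229   0.1884] 0.1934
[279.4  96.6] [ 0.5923 -0.2252  0.188 ] 0.1921
[371.2 243.2] [0.4348 0.2252 0.1234] 0.1263
[380.2 261.9] [0.4249 0.2732 0.119 ] 0.1221
[334.5 265.9] [0.5268 0.2703 0.1245] 0.1274
```

View pics/g8.png

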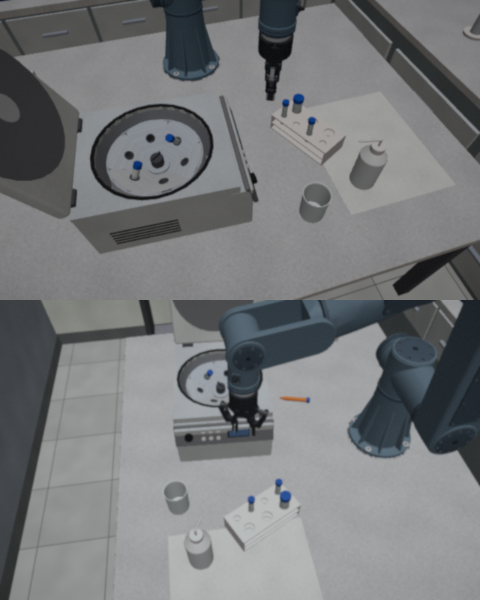

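The moved tube stands upright in the rack, cap at (312,120) in the scene half. Its cap is the same height as the rack's own 15 mL tube (0.127 m), so it is seated. The two facing tubes and everything else are unmoved.

```bash
python3 -c "
from bench import hand_in;print(hand_in())"
```

```text
the job is handed in; nothing more can be done
None
```

The unpaired tube now stands upright at the bottom of a free 15 mL rack hole, everything else is where it was, and the job was handed in at about 10.7 s.

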